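Jack up a footstool frame for a new glide

TASK

Take the orange lift pad out of the open mould, set it in the cup on top of the red jack, and slide the jack, its handle still up, under the footstool frame until the pad is right below the yellow mark on the rail. Then push the pump handle all the way down so that the pad alone raises that side of the stool, and finish still holding the handle down: keep your push on it and do not let go. Do not shove the stool along, and leave the jar, the mallet and the staple box alone.

Things in the scene. Friction and masses are not known exactly. Their poses are not given: they have to be found in the camera images.
- pad_center (a point): orange cast lift pad, a plain upright puck 40 mm in diameter and 26 mm tall, 50 g; the point is its centre, half-way up. It starts upright in the mould's round cavity (46 mm wide, 12 mm deep), so its upper 14 mm stand proud
- mould: open aluminium mould fixed to the bench: a cavity block 76 mm (own x) by 86 mm (own y), 30 mm tall, with the cavity in its middle; the other leaf, 70 by 86 mm and 18 to 21 mm tall, lies folded open beside it on the own -x side. Origin under the middle of the cavity block, at bench height; z up
- saddle_seat (a point): centre of the cup floor of the jack's steel saddle, 60 mm above the bench with the handle up. The cup is 50 mm wide inside, 58 mm outside, its rim 6 mm above this point. Own axes: z up, +y to the jack's nose, -y along the jack to the handle's end
- handle_grip (a point): middle of the black rubber grip of the pump handle, on the bar's centre line, 145 mm from the hinge; grip 22 mm wide (jack's x), 18 mm thick, 72 mm long. Handle up: 181 mm behind the saddle centre and 123 mm above the bench; fully down: 195 mm behind and 53 mm above the bench
- pump_handle (a joint): pump handle angle in rad: 0 = up (a spring returns it), 0.50 = fully down on its stop (0.05 rad below level). The saddle rises 60 mm per rad, 30 mm in all. No catch: the saddle sinks when the handle is let go. About 2 to 8 N down on the grip lifts the stool
- lift_mark (a point): lift point: middle of the underside of the stool rail at its yellow band (44 mm along the rail), 98 mm up at the start. Rail 30 mm thick, 40 mm tall. Own axes: x along this rail, +y from it towards the rest of the stool, z up. Pad in cup, handle up: 12 mm free below the rail; handle down raises the mark about 18 mm
- stool_far (a point): loose wooden footstool frame, 320 mm along the marked rail (own x), 280 mm across (own y), 138 mm tall, 0.8 kg, legs 34 mm square. The mark is 35 mm from its rail's middle, towards +x. This point is on the bench midway between the two legs far from the marked rail; these stay on the bench
- tack_jar: bystander: amber jar, 56 mm in diameter, 60 mm tall; origin at the centre of its underside
- mallet: bystander: mallet lying on the bench, 200 mm long along its own x; origin below its middle
- staple_box: bystander: cardboard box 75 by 50 by 35 mm; origin at the centre of its underside
- jack: red lever jack, about 1 kg, loose on four low-friction feet: it slides easily and can be steered by its handle. Origin on the bench below the saddle centre; z up, +y to the nose. Base plate 80 mm wide, from 40 mm ahead (+y) to 220 mm behind (-y) the origin, its top 18 mm above the bench
- handle_hinge (a point): hinge of the pump handle, level along the jack's x, 50 mm behind (-y) the saddle centre and 60 mm above the bench. With the handle up the bar rises backwards from it at 0.45 rad above level
Mind the look-alikes: they are no part of the job. Leave any brown or green look-alike of the part that bears pad_center alone. Of the things shaped like the mould, the aluminium one is meant.

How it is judged:
On the way, in this order (a step that is already met when the one before it is completed fails the run):
1. the pad is lifted out of the mould (height (world z) of pad_center above 0.06 m and contact force between lift_pad and mould below 0.05 N), for 0.1 s.
2. the pad sits upright in the saddle cup, let go (horizontal distance between pad_center and saddle_seat below 0.007 m and z of pad_center in the frame of saddle_seat below 0.015 m and angle between pad_center's own z axis and vertical below 0.1 rad and contact force between lift_pad and saddle above 0.1 N and contact force between the fingers and lift_pad below 0.05 N), for 0.2 s.
3. with the handle still up, the pad is below the yellow mark and the stool has not been shoved (horizontal distance between pad_center and lift_mark below 0.018 m and value of joint pump_handle below 0.15 rad and height (world z) of lift_mark below 0.101 m and z of pad_center in the frame of saddle_seat below 0.015 m), for 0.2 s.
At the end, for the whole second after the job is handed in: The robot holds the handle (over 1 N) at 0.44 rad or more; the mark is at rest 108 to 125 mm up, carried (over 1 N) by the pad alone; the upright pad is within 7 mm of the cup's centre and 20 mm of the mark horizontally; the far legs have moved less than 30 mm (value of joint pump_handle above 0.44 rad and contact force between any of the fingers, the arm and pump_handle above 1 N and height (world z) of lift_mark between 0.108 and 0.125 m and horizontal distance between pad_center and lift_mark below 0.02 m and horizontal distance between pad_center and saddle_seat below 0.007 m and angle between pad_center's own z axis and vertical below 0.12 rad and contact force between lift_pad and stool above 1 N and contact force between each of saddle, the fingers, the arm and stool below 0.2 N and distance of stool_far from where it was at the start of the episode below 0.03 m and linear speed of stool below 0.02 m/s); the arm keeps its last pose, push and grip.
It fails at once if the stool is shoved along (its far legs move 30 mm) (distance of stool_far from where it was at the start of the episode above 0.03 m).
It fails at once if the jar, mallet or staple box is disturbed (moved 30 mm) (distance of any of tack_jar, mallet, staple_box from where it was at the start of the episode above 0.03 m).
It also fails if it takes over 54 s, if anything falls off the work surface, if the arm or the gripper's body presses on something with over 40 N, if the wrist force passes 120 N, or if a joint passes its speed limit or range.

ROBOT

A 7-joint arm with a two-finger parallel gripper is mounted at the origin on the work surface. World frame = base frame: x ahead of the robot, y to its left, z up, the work surface at z = 0. Lengths are in m, angles in rad, forces in N, time in s.
With the tool pointing down it reaches from about 0.4 to 0.9 m from the base axis. Payload 5.5 kg.
Tool frame: the origin (TCP) lies where the fingers leave the gripper's body, on its centre line; the fingertips stand 66 mm ahead of it and the grasp point (between the pads) lies 47 mm ahead of it; z points along the fingers, y is the direction in which the jaws open and shut (so a half turn about z gives the same grasp; the last joint's range is limited). The gripper opens to 92 mm and grips with 3 to 60 N. Pads are 19 mm wide; open, the fingers measure 130 mm over their backs; the gripper's body (75 mm by 190 mm) begins 47 mm behind the grasp point.
Start: joints at [-0.99, 0.501, -0.427, 1.55, 0.221, 1.138, -0.21], TCP at [0.203, 0.617, 0.292] pointing down, gripper open.
Joint ranges: [-2.88, 2.88], [-0.31, 2.03], [-1.54, 1.56], [0.2, 2.42], [-1.41, 4.55], [0.19, 2.02], [-2.57, 2.57]. Speed limits (rad/s): [2.57, 2.57, 3.14, 3.14, 3.14, 3.14, 3.14].

INTERFACE

Orientations are given as a 3x3 rotation matrix whose columns are the frame's x, y, z axes.
In Python, from rig import arm gives the robot as it stands. The module is installed in compiled form; this text tells all that it offers.
- The arm moves only by the shell command python3 -m crank 'ROWS' [FORCE]. ROWS is text: rows parted by semicolons, each of 7 numbers parted by spaces: the turn, a rotation vector about the tool's x, y, z in units of pi rad (1.0 is pi rad), then the shift along the tool's x, y, z in units of 750 mm (1.0 is 750 mm), then the opening, from -1 (shut) to 1 (fully open), so that 0 is half open. In form: wx wy wz dx dy dz claw; .... A call has 1 to 12 rows; each row is the pose to reach, as a shift and turn from the pose measured when the call began, along the tool's axes at that moment, turning the shorter way round; what a row does not reach only later rows make up. A row lasts 1/10 s, in which the tool goes at most 50 mm and 8.59 degrees, less where a joint would pass 70% of its speed; a pose out of reach is approached as far as the arm can. A call with a number of a shift or a turn outside -1 to 1 is refused whole. A call with a gripper value outside its range is refused whole. The fingers move at their own pace and stop on an object; FORCE is the grip in N (left out, the last holds). Time passes only in rows, so rows that repeat a pose let the fingers close. It gives the time, the measured TCP pose, the force and the opening at its end, in the units of the state.
- arm.sense(): the state, without advancing time (a new reading comes with each control period).
- arm.snapshot(name): name is "scene" or "side" or "wrist"; returns the picture (420x560x3 uint8, blue, green, red); there is no depth.
- arm.camera_info(name): a dict with "fov_y" (degrees; the focal length in pixels is half the picture's height over the tangent of half this angle, whatever the lens; pixels are square), "cx", "cy" (the principal point, pixels), "extrinsics" (4x4, takes a point from camera to world coordinates); the wrist camera has in their place "mount" (4x4, takes a point from camera to tool coordinates, whose origin is the TCP and whose axes are the flange's). Camera axes: x right, y up, looking along -z (the intrinsics and any distortion apply to the point x, -y, -z); pixel columns grow to the right and rows downward; lengths in m; the calibration is good to about 2 mm. A picture is of the moment at which its call begins: read the wrist's pose just before it. camera_info takes no time and is no camera call.
- arm.close_job(): hands the job in, once; it reports no verdict.
The state is a dict: "time_s": time; "joint_positions": joint angles; "joint_velocities": joint speeds; "joint_torque": joint torques, N m; "tool_pos": TCP position; "eef_rot": TCP orientation; "ft_force": force on the tool from outside, world axes, zero at the start; "ft_torque": the same for the moment, N m; "gripper_width": finger opening in m.
Only numpy, scipy, OpenCV 4.12 (cv2) and the standard library are available. Lean on these libraries where they do the work, as an engineer would, in place of code of your own. Each camera call takes 0.05 s, during which the arm holds its last target.

## Working session

There is one attempt and no reset: what is moved stays moved. The work goes in short steps, Python scripts to look and compute and a shell command to move; the robot and the scene stay as the last step left them, time stands still between calls to the robot, and variables do not carry over. Pictures are saved under pics/ and viewed, and the job is handed in when it is done.

```bash
ls; mkdir -p pics
cat > h.py <<'E'
import numpy as np, cv2
from rig import arm
np.set_printoptions(precision=4,suppress=True)
def snap(n,f):
    s=arm.sense(); im=arm.snapshot(n); cv2.imwrite('pics/'+f,im); return s,im
E
python3 - <<'E'
from h import *
for n in ['scene','side','wrist']:
    s,im=snap(n,n+'0.png'); print(n,{k:(np.array(v) if not np.isscalar(v) else v) for k,v in arm.camera_info(n).items()})
s=arm.sense()
print(s)
E
```

```text
pics
scene {'fov_y': 54.401708050813724, 'cx': 272.0453691250314, 'cy': 215.04235348502422, 'extrinsics': array([[-0.7432, -0.5368,  0.3993,  0.9541],
       [ 0.6689, -0.5847,  0.459 ,  0.5534],
       [-0.0129,  0.6083,  0.7936,  1.0084],
       [ 0.    ,  0.    ,  0.    ,  1.    ]])}
side {'fov_y': 52.918230403235754, 'cx': 290.16537218018647, 'cy': 218.55326226451137, 'extrinsics': array([[ 0.8276,  0.3926, -0.4012,  0.1025],
       [-0.5612,  0.591 , -0.5794, -0.5814],
       [ 0.0097,  0.7047,  0.7095,  0.8426],
       [ 0.    ,  0.    ,  0.    ,  1.    ]])}
wrist {'fov_y': 64.32871728481372, 'cx': 281.46757831491715, 'cy': 208.72931154356573, 'mount': array([[ 0.0009,  0.9588,  0.2842,  0.0763],
       [ 1.    , -0.0008, -0.0006,  0.    ],
       [-0.0003,  0.2842, -0.9588, -0.0929],
       [ 0.    ,  0.    ,  0.    ,  1.    ]])}
{'time_s': 0.15, 'joint_positions': array([-0.9898,  0.5016, -0.4269,  1.5512,  0.2208,  1.1383, -0.2103]), 'joint_velocities': array([-0.0008, -0.0029,  0.0012, -0.0027, -0.0015,  0.0014, -0.0006]), 'joint_torque': array([ -0.007 , -56.7107,  -5.8249, -27.945 ,  -0.0685,   0.0267,
         0.0001]), 'tool_pos': array([0.203 , 0.617 , 0.2914]), 'eef_rot': array([[-0.9499,  0.3124, -0.0006],
       [ 0.3124,  0.9499, -0.0014],
       [ 0.0001, -0.0015, -1.    ]]), 'ft_force': array([0.7519, 0.4238, 0.0923]), 'ft_torque': array([0.0129, 0.0056, 0.0177]), 'gripper_width': 0.09172172784315476}
```

View pics/scene0.png

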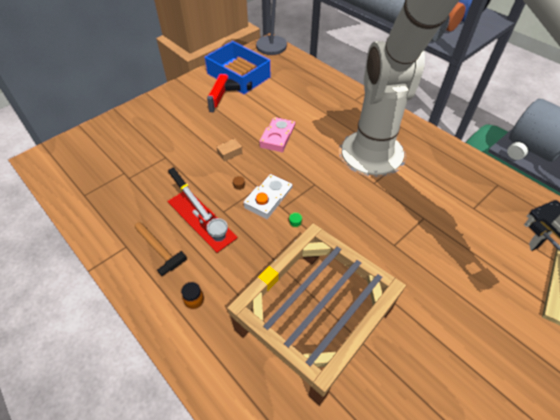

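View pics/side0.png

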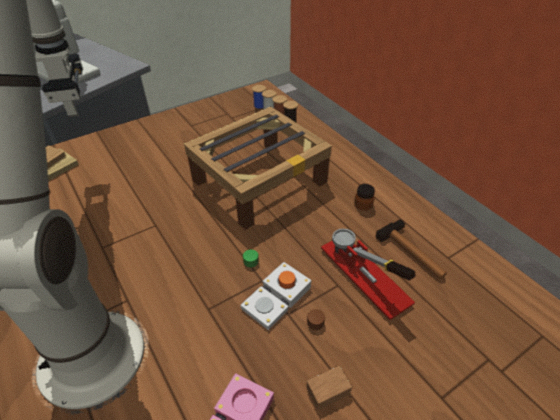

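View pics/wrist0.png

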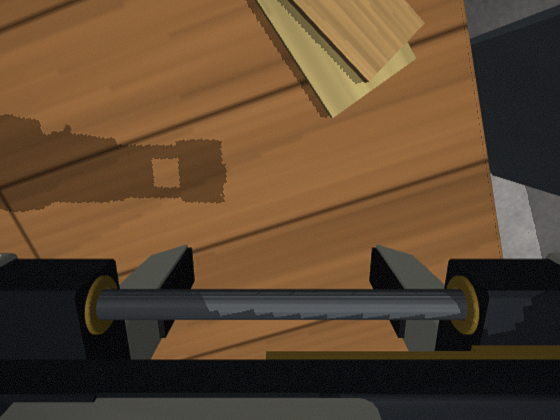

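```bash
cat >> h.py <<'E'
def ray(n,u,v,s=None):
    c=arm.camera_info(n); f=210/np.tan(np.radians(c['fov_y']/2))
    d=np.array([(u-c['cx'])/f,-(v-c['cy'])/f,-1.])
    if n=='wrist':
        T=np.eye(4);T[:3,:3]=s['eef_rot'];T[:3,3]=s['tool_pos'];E=T@np.array(c['mount'])
    else: E=np.array(c['extrinsics'])
    d=E[:3,:3]@d; return E[:3,3],d/np.linalg.norm(d)
def plane(n,u,v,z,s=None):
    o,d=ray(n,u,v,s); return o+d*(z-o[2])/d[2]
def tri(r1,r2):
    (o1,d1),(o2,d2)=r1,r2
    A=np.stack([d1,-d2],1); t=np.linalg.lstsq(A,o2-o1,rcond=None)[0]
    p,q=o1+d1*t[0],o2+d2*t[1]; return (p+q)/2,np.linalg.norm(p-q)
def blobs(im,lo,hi,amin=15):
    hsv=cv2.cvtColor(im,cv2.COLOR_BGR2HSV); m=cv2.inRange(hsv,np.array(lo),np.array(hi))
    n,l,st,ce=cv2.connectedComponentsWithStats(m)
    return [(st[i,4],ce[i],st[i,:4]) for i in range(1,n) if st[i,4]>=amin],m
E
python3 - <<'E'
from h import *
S=cv2.imread('pics/scene0.png');D=cv2.imread('pics/side0.png')
cv2.imwrite('pics/sc.png',cv2.resize(S[110:320,120:400],None,fx=2.8,fy=2.8,interpolation=cv2.INTER_CUBIC))
cv2.imwrite('pics/sd.png',cv2.resize(D[130:330,170:450],None,fx=2.8,fy=2.8,interpolation=cv2.INTER_CUBIC))
for nm,lo,hi in [('orange',(5,210,180),(14,255,255)),('yellow',(22,200,150),(32,255,255)),('red',(0,220,100),(4,255,255))]:
  for n,im in(('scene',S),('side',D)):
    for b in blobs(im,lo,hi)[0]: print(nm,n,b)
E
```

```text
yellow scene (np.int32(265), array([268.9057, 276.5019]), array([258, 266,  21,  24], dtype=int32))
red scene (np.int32(257), array([218.2918,  89.144 ]), array([210,  76,  17,  31], dtype=int32))
red scene (np.int32(849), array([197.669 , 221.2686]), array([169, 192,  68,  60], dtype=int32))
red scene (np.int32(22), array([208.9545, 211.    ]), array([203, 205,  12,  13], dtype=int32))
```

View pics/sc.png

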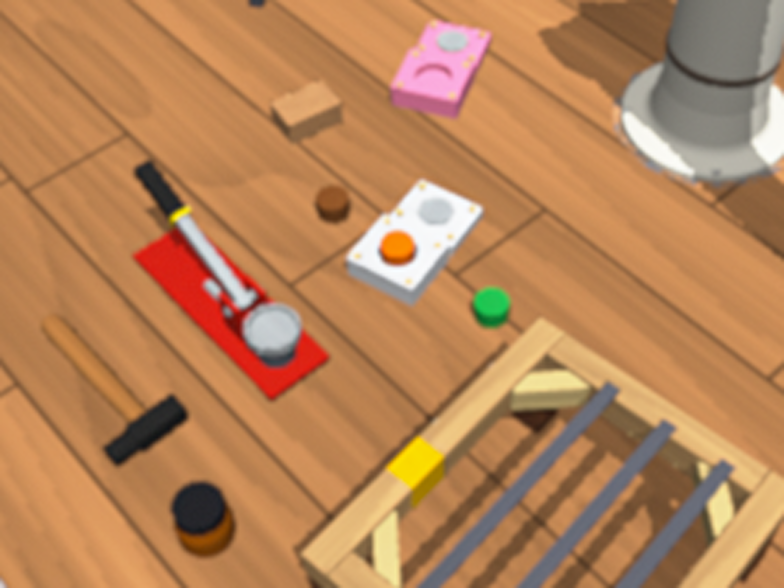

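View pics/sd.png

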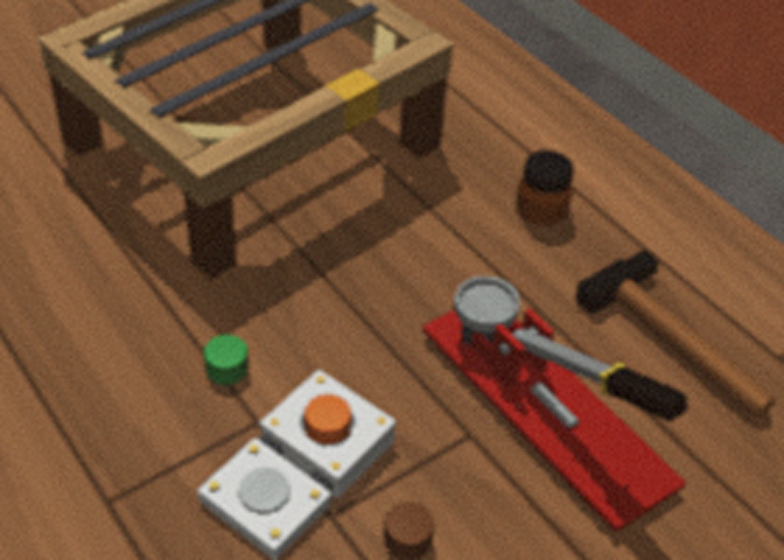

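Run:
```python
from h import *
a=lambda x,y:(120+x/2.8,110+y/2.8)
b=lambda x,y:(170+x/2.8,130+y/2.8)
P={'padtop':((397,243),(328,411),.044),'cuprim':((272,322),(486,300),.066),'grip':((160,190),(645,392),.123),
'ytop':((415,463),(352,86),.138),'brown':((333,197),(409,520),.026),'green':((492,299),(226,347),.026),
'nosecornerL':((327,357),(425,328),.018),'tail1':((135,256),(683,483),.018),'nose2':((272,398),None,.018),'tail2':(None,(618,526),.018),
'railendNear':((307,556),(451,46),.138),'railendFar':((543,322),(198,175),.138),'mouldcorner':((347,259),(393,425),.03),'mcorn':((411,297),(320,372),.03),
'jar':((200,508),(549,170),.06),'malletheadA':((110,447),(592,296),.02),'mhB':((178,408),(645,262),.02),'box':((307,100),None,.035),'hEnd':((50,325),(768,404),.02),
'stoolfarcorn':(None,(45,45),.138)}
for k,(p,q,z) in P.items():
    o=[k]
    if p: o.append(plane('scene',*a(*p),z)[:2])
    if q: o.append(plane('side',*b(*q),z)[:2])
    if p and q: o+=list(tri(ray('scene',*a(*p)),ray('side',*b(*q))))
    print(*o)
```

```text
padtop [ 0.4447 -0.0785] [ 0.4401 -0.0847] [ 0.4421 -0.0817  0.0392] 6.163411965928384e-05
cuprim [ 0.6195 -0.0712] [ 0.6158 -0.0748] [ 0.6181 -0.073   0.063 ] 0.0007319157958125787
grip [ 0.6222 -0.2506] [ 0.6193 -0.254 ] [ 0.6212 -0.2529  0.1204] 7.874045563729929e-05
ytop [0.6455 0.1799] [0.6382 0.1695] [0.6432 0.1769 0.1312] 0.00040703801867831955
brown [ 0.444  -0.1929] [ 0.4415 -0.1982] [ 0.4425 -0.1961  0.0223] 0.0011429638423502786
green [0.4116 0.0384] [0.4112 0.0366] [0.4113 0.0376 0.025 ] 0.0007961802783106467
nosecornerL [ 0.5875 -0.0278] [ 0.5784 -0.0394] [ 0.5839 -0.0332  0.0086] 0.00015760423954820838
tail1 [ 0.6604 -0.2807] [ 0.6535 -0.2921] [ 0.6584 -0.2886  0.0094] 0.00174835933461023
nose2 [ 0.6609 -0.0263]
tail2 [ 0.5805 -0.2919]
railendNear [0.7678 0.1846] [0.7597 0.1686] [0.7671 0.1795 0.1285] 0.0033764939268188503
railendFar [0.457 0.149] [0.4494 0.1385] [0.4529 0.1457 0.1309] 9.589577444909643e-05
mouldcorner [ 0.4931 -0.1077] [ 0.4835 -0.1186] [ 0.4883 -0.1136  0.0207] 0.0010735208709427922
mcorn [ 0.476  -0.0204] [ 0.4638 -0.0368] [ 0.4696 -0.0281  0.0169] 5.659174037288299e-05
jar [0.7944 0.0484] [0.7842 0.0309] [0.7934 0.041  0.048 ] 0.002819948540421106
malletheadA [ 0.8151 -0.0881] [ 0.7331 -0.0964] [ 0.7883 -0.0885 -0.0143] 0.0591065038860576
mhB [ 0.7393 -0.0801] [ 0.807  -0.0918] [ 0.763  -0.0899  0.0401] 0.05694340672224465
box [ 0.3702 -0.3333]
hEnd [ 0.7814 -0.2598] [ 0.7734 -0.2764] [ 0.7807 -0.2711  0.0084] 0.0041203131664213095
stoolfarcorn [0.4179 0.3957]
```

```bash
R1="" ; python3 -m crank '0 0 0.2 -0.487 -0.214 -0.052 1; 0 0 0.2 -0.487 -0.214 -0.052 1; 0 0 0.2 -0.487 -0.214 -0.052 1; 0 0 0.2 -0.487 -0.214 -0.052 1; 0 0 0.2 -0.487 -0.214 -0.052 1; 0 0 0.2 -0.487 -0.214 -0.052 1; 0 0 0.2 -0.487 -0.214 -0.052 1; 0 0 0.4 -0.725 -0.81 -0.052 1; 0 0 0.4 -0.725 -0.81 -0.052 1; 0 0 0.4 -0.725 -0.81 -0.052 1; 0 0 0.4 -0.725 -0.81 -0.052 1; 0 0 0.4 -0.725 -0.81 -0.052 1'
```

```text
time_s: 1.35
tool_pos: [0.4945, 0.1346, 0.3284]
eef_rot: [[0.008, 1.0, -0.0], [1.0, -0.008, -0.001], [-0.001, -0.0, -1.0]]
ft_force: [1.4, 0.3, -0.1]
gripper_width: 0.0917
```

```bash
python3 - <<'E'
from h import *
import pickle
s,im=snap('wrist','w1.png'); pickle.dump(s,open('w1.pkl','wb'));print(s['tool_pos'])
E
python3 -m crank '0 0 0 -0.353 0.047 0 1;0 0 0 -0.353 0.047 0 1;0 0 0 -0.353 0.047 0 1;0 0 0 -0.353 0.047 0 1;0 0 0 -0.353 0.047 0 1;0 0 0 -0.353 0.047 0 1;0 0 0 -0.353 0.047 0 1;0 0 0 -0.353 0.047 0 1'
python3 - <<'E'
from h import *
import pickle
s,im=snap('wrist','w2.png'); pickle.dump(s,open('w2.pkl','wb'));print(s['tool_pos'])
E
```

```text
[0.4945 0.1346 0.3284]
time_s: 2.2
tool_pos: [0.5264, -0.1413, 0.33]
eef_rot: [[0.019, 1.0, -0.001], [1.0, -0.019, -0.007], [-0.007, -0.001, -1.0]]
ft_force: [-0.2, 1.0, -0.1]
gripper_width: 0.0919
[ 0.5264 -0.1413  0.33  ]
```

View pics/w1.png

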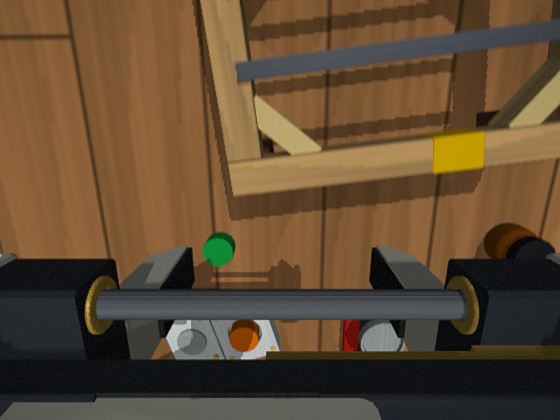

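View pics/w2.png

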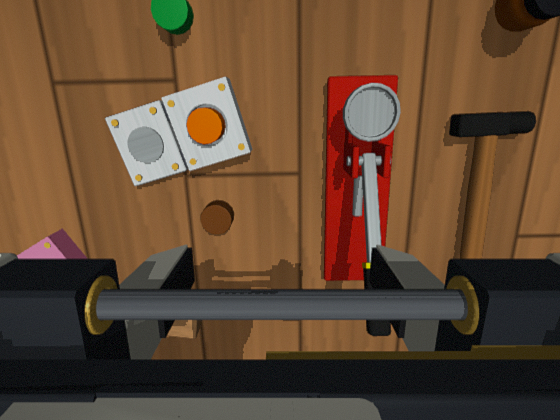

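Run:
```python
from h import *
import pickle
s1=pickle.load(open('w1.pkl','rb'));s2=pickle.load(open('w2.pkl','rb'))
a=cv2.imread('pics/w1.png');b=cv2.imread('pics/w2.png')
for bb in blobs(b,(5,180,90),(16,255,255),200)[0]: 
    print('or',bb); 
    if bb[0]<3000: print(plane('wrist',*bb[1],.044,s2),bb[2])
bl,m=blobs(a,(22,180,100),(32,255,255),200)
c=max(cv2.findContours(m,cv2.RETR_EXTERNAL,cv2.CHAIN_APPROX_NONE)[0],key=cv2.contourArea)
q=cv2.approxPolyDP(c,4,True)[:,0]; print('yellow',bl,q.tolist())
for p in q: print(p,plane('wrist',*p,.138,s1)[:2],plane('wrist',*p,.098,s1)[:2])
bl,m=blobs(b,(0,200,60),(4,255,255),200)
c=max(cv2.findContours(m,cv2.RETR_EXTERNAL,cv2.CHAIN_APPROX_NONE)[0],key=cv2.contourArea)
r=cv2.approxPolyDP(cv2.convexHull(c),5,True)[:,0]
for p in r: print('red',p,plane('wrist',*p,.018,s2)[:2])
g=cv2.GaussianBlur(cv2.cvtColor(b,cv2.COLOR_BGR2GRAY),(5,5),0)
h=cv2.HoughCircles(g[60:160,310:430],cv2.HOUGH_GRADIENT,1,20,param1=100,param2=15,minRadius=15,maxRadius=40)
print(h)
for x,y,rr in h[0]: print(plane('wrist',x+310,y+60,.066,s2))
cv2.imwrite('pics/w2c.png',np.hstack([cv2.resize(b[60:200,300:420],None,fx=4,fy=4),cv2.resize(b[90:160,170:250],None,fx=4,fy=8)]))
```

```text
or (np.int32(1026), array([204.4259, 125.0867]), array([187, 108,  37,  36], dtype=int32))
[ 0.4431 -0.0811  0.044 ] [187 108  37  36]
or (np.int32(665), array([215.4797, 219.3729]), array([201, 205,  30,  29], dtype=int32))
[ 0.447  -0.1906  0.044 ] [201 205  30  29]
yellow [(np.int32(2027), array([457.7726, 150.9674]), array([423, 130,  62,  44], dtype=int32))] [[484, 131], [423, 134], [433, 135], [433, 173], [481, 168]]
[484 131] [0.663 0.193] [0.6867 0.1904]
[423 134] [0.6128 0.191 ] [0.6294 0.1881]
[433 135] [0.6212 0.1901] [0.639  0.1871]
[433 173] [0.6251 0.1582] [0.6434 0.1507]
[481 168] [0.6656 0.1622] [0.6896 0.1552]
red [395  75] [ 0.6568 -0.0314]
red [363 279] [ 0.6343 -0.2879]
red [326 280] [ 0.5843 -0.2885]
red [328  78] [ 0.5813 -0.0331]
[[[59.5 55.5 25.7]]]
[ 0.6185 -0.0736  0.066 ]
```

View pics/w2c.png

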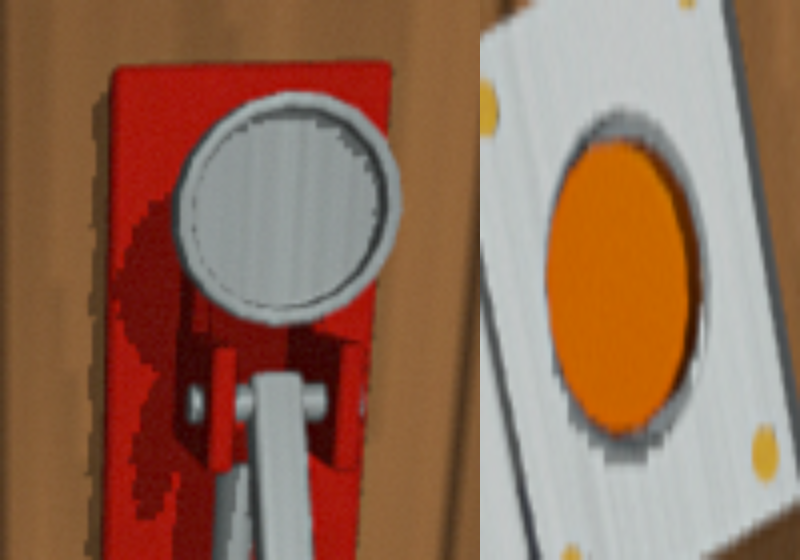

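```bash
python3 -m crank '0 0 -0.01 0.078 -0.112 0.1 1;0 0 -0.01 0.078 -0.112 0.1 1;0 0 -0.01 0.078 -0.112 0.227 1;0 0 -0.01 0.078 -0.112 0.227 1;0 0 -0.01 0.078 -0.112 0.227 1;0 0 -0.01 0.078 -0.112 0.227 1;0 0 -0.01 0.078 -0.112 0.227 1;0 0 -0.01 0.078 -0.112 0.227 1' 20
python3 - <<'E'
from h import *
s,im=snap('wrist','w3.png');s=arm.sense(); print(s['tool_pos'],s['eef_rot'])
E
```

```text
time_s: 3.05
tool_pos: [0.4449, -0.0808, 0.1608]
eef_rot: [[-0.016, 1.0, 0.002], [1.0, 0.016, -0.006], [-0.006, 0.002, -1.0]]
ft_force: [0.3, 0.0, -0.4]
gripper_width: 0.0917
[ 0.4449 -0.081   0.1609] [[-0.0153  0.9999  0.0024]
 [ 0.9999  0.0153 -0.0065]
 [-0.0065  0.0023 -1.    ]]
```

View pics/w3.png

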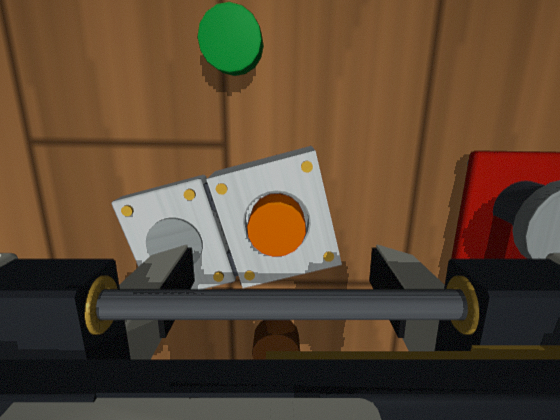

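Run:
```python
from h import *
b=cv2.imread('pics/w3.png');s=arm.sense()
bl,m=blobs(b,(5,180,90),(16,255,255),500)
for x in bl: print(x,plane('wrist',*x[1],.044,s))
```

```text
(np.int32(2744), array([276.4836, 225.8673]), array([247, 194,  59,  62], dtype=int32)) [ 0.4425 -0.0791  0.044 ]
```

```bash
python3 -m crank '0 0 0 0.002 -0.003 0.042 1;0 0 0 0.002 -0.003 0.084 1;0 0 0 0.002 -0.003 0.084 1;0 0 0 0.002 -0.003 0.084 1;0 0 0 0.002 -0.003 0.084 -1;0 0 0 0.002 -0.003 0.084 -1;0 0 0 0.002 -0.003 0.084 -1;0 0 0 0.002 -0.003 0.084 -1;0 0 0 0.002 -0.003 0.084 -1;0 0 0 0.002 -0.003 0.084 -1' 20; python3 -m crank '0 0 0 0 0 0 -1; 0 0 0 0 0 -0.03 -1;0 0 0 0 0 -0.06 -1;0 0 0 0 0 -0.12 -1;0 0 0 0 0 -0.12 -1;0 0 0 0 0 -0.12 -1'
python3 - <<'E'
from h import *
s,im=snap('wrist','w4.png');s=arm.sense(); print(s['tool_pos'],s['eef_rot'],s['gripper_width'])
E
```

```text
time_s: 4.1
tool_pos: [0.4429, -0.0799, 0.0981]
eef_rot: [[-0.015, 1.0, 0.003], [1.0, 0.015, -0.006], [-0.006, 0.003, -1.0]]
ft_force: [0.1, -0.4, 0.4]
gripper_width: 0.0485
time_s: 4.7
tool_pos: [0.4433, -0.0793, 0.1888]
eef_rot: [[-0.015, 1.0, 0.005], [1.0, 0.015, -0.006], [-0.007, 0.005, -1.0]]
ft_force: [-0.2, -0.2, -1.3]
gripper_width: 0.0391
[ 0.4423 -0.0792  0.1878] [[-0.0154  0.9999  0.0025]
 [ 0.9999  0.0154 -0.0063]
 [-0.0063  0.0024 -1.    ]] 0.038790685317656934
```

View pics/w4.png

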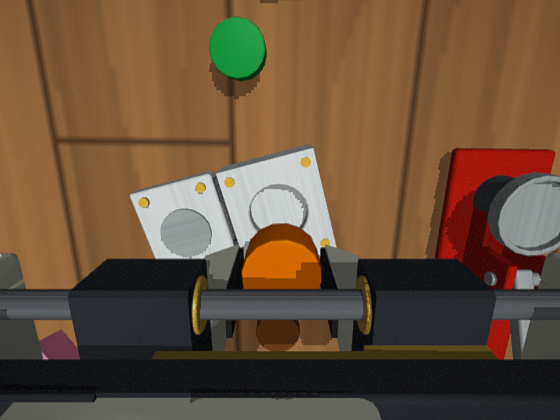

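Run:
```python
from h import *
b=cv2.imread('pics/w4.png');s=arm.sense()
cv2.imwrite('pics/w4c.png',cv2.resize(b[210:310,220:340],None,fx=6,fy=6,interpolation=cv2.INTER_CUBIC))
print(s['tool_pos'])
for v in range(220,264,4):
    o,d=ray('wrist',281,v,s); t=(s['tool_pos'][1]+.0195-o[1])/d[1]; print(v,(o+d*t)[2]-s['tool_pos'][2],b[v,281])
```

```text
[ 0.4423 -0.0792  0.1878]
220 -0.07745932808563963 [207 209 202]
224 -0.07102269766409341 [ 20  48 104]
228 -0.06501365589579042 [  0  50 111]
232 -0.05939096510119002 [  0  48 111]
236 -0.054118525188484756 [  0  52 114]
240 -0.04916459773877224 [  0  90 174]
244 -0.04450116658922185 [  0 104 212]
248 -0.0401034076975674 [  0 105 212]
252 -0.03594924710154296 [  0 103 212]
256 -0.03201899035455133 [  0 105 213]
260 -0.028295010307740925 [  0 104 213]
```

View pics/w4c.png

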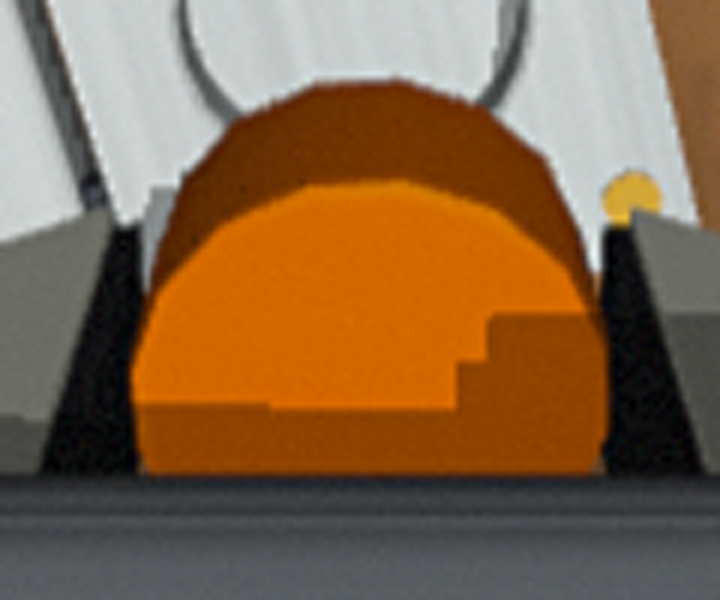

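```bash
python3 -m crank '0 0 0 0.004 0.235 0 -1;0 0 0 0.004 0.235 0 -1;0 0 0 0.004 0.235 0 -1;0 0 0 0.004 0.235 0 -1;0 0 0 0.004 0.235 0.024 -1;0 0 0 0.004 0.235 0.024 -1;0 0 0 0.004 0.235 0.024 -1;0 0 0 0.004 0.235 0.024 -1'
python3 - <<'E'
from h import *
s,im=snap('wrist','w5.png');s=arm.sense(); print(s['tool_pos'],s['eef_rot'],s['gripper_width'])
_,a=snap('scene','s5.png'); _,b=snap('side','d5.png')
cv2.imwrite('pics/c5.png',np.hstack([cv2.resize(a[170:270,160:290],None,fx=3,fy=4),cv2.resize(b[180:280,300:430],None,fx=3,fy=4)]))
E
```

```text
time_s: 5.55
tool_pos: [0.6176, -0.0739, 0.1698]
eef_rot: [[-0.015, 1.0, 0.001], [1.0, 0.015, -0.006], [-0.006, 0.001, -1.0]]
ft_force: [-0.6, 0.5, -1.3]
gripper_width: 0.0393
[ 0.6181 -0.0738  0.1704] [[-0.015   0.9999  0.0023]
 [ 0.9999  0.015  -0.0063]
 [-0.0063  0.0022 -1.    ]] 0.03959352973188027
```

View pics/w5.png

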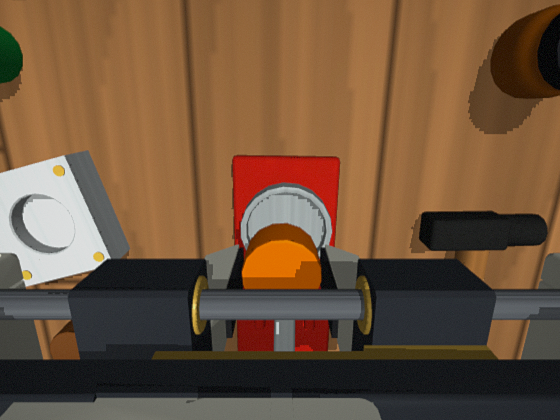

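View pics/c5.png

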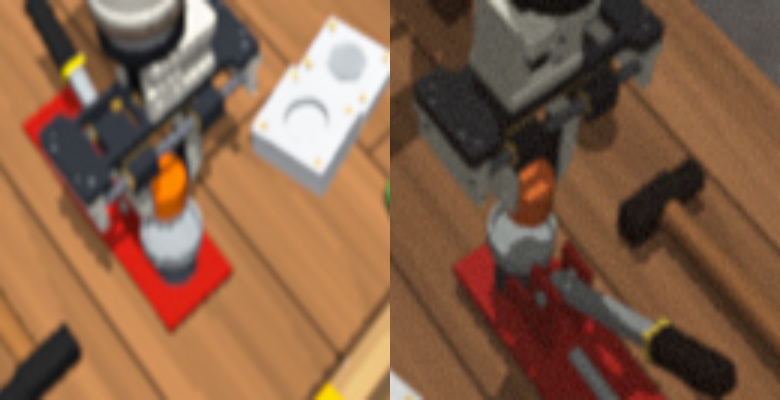

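Run:
```python
from h import *
s=arm.sense(); b=cv2.imread('pics/w5.png')
for v in (225,235):
  for u in (241,331): print(v,plane('wrist',u,v,.066,s)[:2])
print('rim far',plane('wrist',286,186,.066,s)[:2])
bl,m=blobs(b,(0,200,60),(4,255,255),200)
c=max(cv2.findContours(m,cv2.RETR_EXTERNAL,cv2.CHAIN_APPROX_NONE)[0],key=cv2.contourArea)
for p in cv2.approxPolyDP(cv2.convexHull(c),4,True)[:,0]: print('red',p,plane('wrist',*p,.018,s)[:2])
cv2.imwrite('pics/w5c.png',cv2.resize(b[145:285,220:350],None,fx=5,fy=4))
```

```text
225 [ 0.594  -0.0673]
225 [ 0.6504 -0.0665]
235 [ 0.5939 -0.074 ]
235 [ 0.6508 -0.0732]
rim far [ 0.6217 -0.0419]
red [338 158] [ 0.6605 -0.0313]
red [333 245] [ 0.661  -0.1003]
red [244 256] [ 0.5902 -0.1109]
red [235 243] [ 0.5833 -0.0997]
red [233 158] [ 0.5834 -0.0325]
```

View pics/w5c.png

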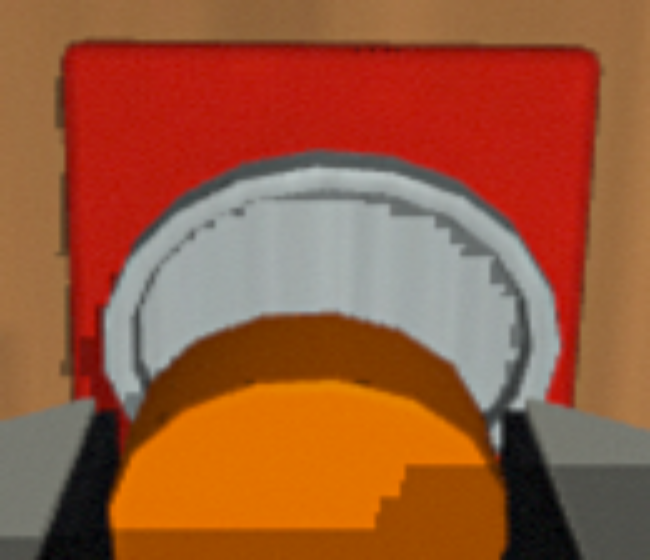

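```bash
python3 -m crank '0 0 0 0.0025 0.0045 0 -1;0 0 0 0.0025 0.0045 0.02 -1;0 0 0 0.0025 0.0045 0.0405 -1;0 0 0 0.0025 0.0045 0.0405 -1;0 0 0 0.0025 0.0045 0.0405 -1'
python3 - <<'E'
from h import *
s,im=snap('wrist','w6.png');s=arm.sense(); print(s['tool_pos'],s['ft_force'],s['gripper_width'])
cv2.imwrite('pics/w6c.png',cv2.resize(im[145:300,200:370],None,fx=4,fy=3.5))
E
```

```text
time_s: 6.2
tool_pos: [0.6211, -0.072, 0.1389]
eef_rot: [[-0.015, 1.0, 0.001], [1.0, 0.015, -0.006], [-0.006, 0.001, -1.0]]
ft_force: [-0.1, 0.2, -1.2]
gripper_width: 0.0393
[ 0.621  -0.072   0.1391] [-0.9527  0.5412 -1.1312] 0.03915517313988765
```

View pics/w6c.png

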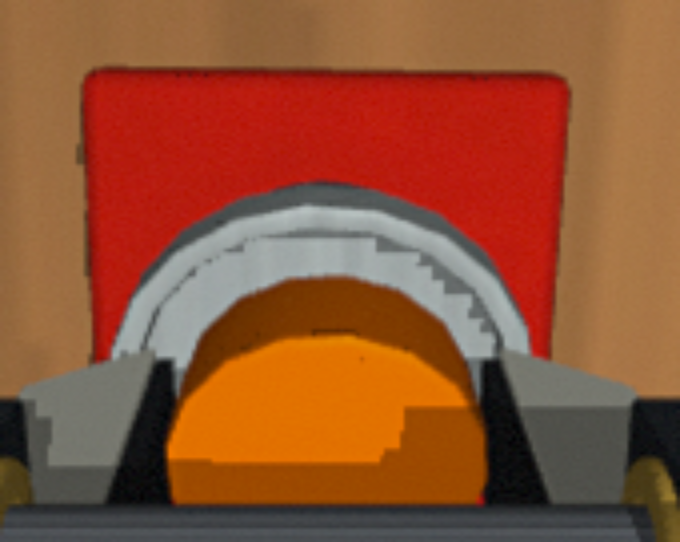

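Run:
```python
from h import *
s=arm.sense()
print(plane('wrist',281,212,.066,s)-[0,.025,0],plane('wrist',281,204,.066,s)-[0,.029,0],plane('wrist',281,224,.060,s)-[0,.02,0],plane('wrist',281,224,.063,s)-[0,.02,0], plane('wrist',281,241,.086,s)-[0,.02,0])
```

```text
[ 0.6211 -0.0716  0.066 ] [ 0.621  -0.0713  0.066 ] [ 0.6212 -0.0754  0.06  ] [ 0.6212 -0.0743  0.063 ] [ 0.6212 -0.0746  0.086 ]
```

```bash
python3 -m crank '0 0 0 0.004 -0.0005 0 -1;0 0 0 0.004 -0.0005 0 -1;0 0 0 0.004 -0.0005 0.001 -1;0 0 0 0.004 -0.0005 0.001 0.3;0 0 0 0.004 -0.0005 0.001 0.3;0 0 0 0.004 -0.0005 0.001 0.3;0 0 0 0.004 -0.0005 0.001 0.3;0 0 0 0.004 -0.0005 0.001 0.3;0 0 0 0.004 -0.0005 0.001 0.3'
python3 - <<'E'
from h import *
s,im=snap('wrist','w7.png');s=arm.sense(); print(s['tool_pos'],s['ft_force'],s['gripper_width'])
cv2.imwrite('pics/w7c.png',cv2.resize(im[145:300,200:370],None,fx=4,fy=3.5))
E
```

```text
time_s: 7.15
tool_pos: [0.6206, -0.069, 0.1383]
eef_rot: [[-0.015, 1.0, 0.001], [1.0, 0.015, -0.006], [-0.006, 0.001, -1.0]]
ft_force: [-0.2, 0.3, -0.4]
gripper_width: 0.0598
[ 0.6206 -0.069   0.1383] [ 0.2473 -0.204  -0.593 ] 0.059829145632890476
```

View pics/w7c.png

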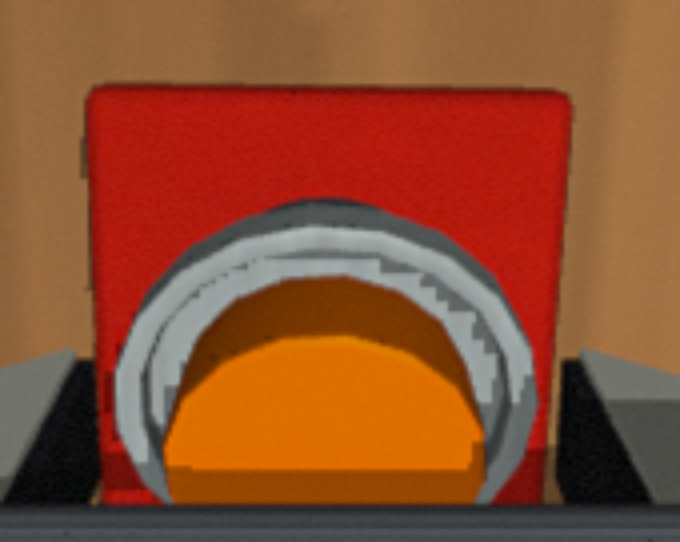

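```bash
python3 -m crank '0 0 0 0 0 -0.03 1;0 0 0 0 0 -0.08 1;0 0 0 0 0 -0.14 1;0 0 0 0.1 0.01 -0.2 1;0 0 0 0.305 0.035 -0.267 1;0 0 0 0.305 0.035 -0.267 1;0 0 0 0.305 0.035 -0.267 1;0 0 0 0.305 0.035 -0.267 1;0 0 0 0.305 0.035 -0.267 1;0 0 0 0.305 0.035 -0.267 1;0 0 0 0.305 0.035 -0.267 1;0 0 0 0.305 0.035 -0.267 1'
python3 - <<'E'
from h import *
s,im=snap('wrist','w8.png');s=arm.sense(); print(s['tool_pos'],s['eef_rot'])
bl,m=blobs(im,(22,180,100),(32,255,255),200)
print(bl)
c=max(cv2.findContours(m,cv2.RETR_EXTERNAL,cv2.CHAIN_APPROX_NONE)[0],key=cv2.contourArea)
for p in cv2.approxPolyDP(c,4,True)[:,0]: print(p,plane('wrist',*p,.138,s)[:2])
E
```

```text
time_s: 8.4
tool_pos: [0.6432, 0.1588, 0.3365]
eef_rot: [[-0.012, 1.0, -0.0], [1.0, 0.012, -0.008], [-0.008, -0.0, -1.0]]
ft_force: [-0.7, -0.3, -0.6]
gripper_width: 0.0916
[0.6432 0.1591 0.3366] [[-0.012   0.9999 -0.    ]
 [ 0.9999  0.012  -0.0073]
 [-0.0073 -0.0001 -1.    ]]
[(np.int32(1891), array([281.6563, 174.6272]), array([256, 153,  52,  44], dtype=int32))]
[301 153] [0.6602 0.1987]
[259 158] [0.6238 0.1939]
[260 196] [0.6245 0.1597]
[307 191] [0.6666 0.1649]
```

View pics/w8.png

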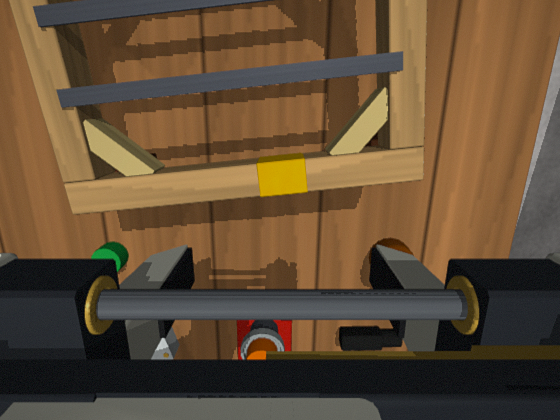

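```bash
python3 -m crank '0 0 0 -0.548 -0.033 0 1;0 0 0 -0.548 -0.033 0 1;0 0 0 -0.548 -0.033 0 1;0 0 0 -0.548 -0.033 0 1;0 0 0 -0.548 -0.033 0 1;0 0 0 -0.548 -0.033 0.05 1;0 0 0 -0.548 -0.033 0.115 1;0 0 0 -0.548 -0.033 0.115 1;0 0 0 -0.548 -0.033 0.115 1;0 0 0 -0.548 -0.033 0.115 1;0 0 0 -0.548 -0.033 0.115 1;0 0 0 -0.548 -0.033 0.115 1' 25
python3 - <<'E'
from h import *
s,im=snap('wrist','w9.png');s=arm.sense(); print(s['tool_pos'],s['eef_rot'])
E
```

```text
time_s: 9.65
tool_pos: [0.6238, -0.2521, 0.2538]
eef_rot: [[-0.012, 1.0, 0.001], [1.0, 0.012, -0.007], [-0.007, 0.001, -1.0]]
ft_force: [-0.1, 0.6, 0.0]
gripper_width: 0.0915
[ 0.6242 -0.2515  0.2542] [[-0.0135  0.9999  0.0017]
 [ 0.9999  0.0135 -0.0067]
 [-0.0067  0.0016 -1.    ]]
```

View pics/w9.png

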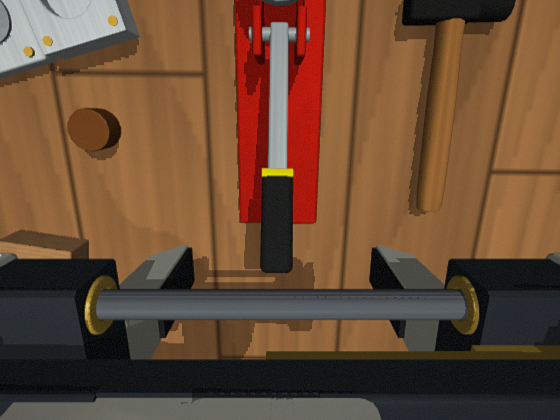

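Run:
```python
from h import *
s=arm.sense()
import math
for v,l in ((177,.109),(270,.181)):
    z=.06+l*math.sin(.45)+.009*math.cos(.45); print(plane('wrist',277.5,v,z,s))
print([plane('wrist',u,v,.018,s)[:2] for u,v in ((240,222),(316,222),(240,60),(323,60))], plane('wrist',279,34,.06,s))
```

```text
[ 0.6218 -0.2211  0.1155]
[ 0.6227 -0.2772  0.1468]
[array([ 0.5826, -0.2889]), array([ 0.6617, -0.2878]), array([ 0.586 , -0.1337]), array([ 0.6611, -0.1326])] [ 0.6213 -0.1199  0.06  ]
```

```bash
python3 -m crank '0 0 0 0 -0.0027 0.05 1;0 0 0 0 -0.0027 0.1 1;0 0 0 0 -0.0027 0.116 1;0 0 0 0 -0.0027 0.116 1;0 0 0 0 -0.0027 0.116 0;0 0 0 0 -0.0027 0.116 -1;0 0 0 0 -0.0027 0.116 -1;0 0 0 0 -0.0027 0.116 -1;0 0 0 0 -0.0027 0.116 -1;0 0 0 0 -0.0027 0.116 -1;0 0 0 0 -0.0027 0.116 -1' 25;  python3 -m crank '0 0 0 0 0 0 -1;0 0 0 0 0 0 -1;0 0 0 0 0 0 -1;0 0 0 0 0 0 -1' 25;  python3 - <<'E'
from h import *
s,im=snap('wrist','w10.png');s=arm.sense(); print(s['tool_pos'],s['eef_rot'],s['gripper_width'],s['ft_force'])
E
```

```text
time_s: 10.8
tool_pos: [0.6223, -0.2522, 0.1673]
eef_rot: [[-0.014, 1.0, 0.002], [1.0, 0.014, -0.007], [-0.007, 0.002, -1.0]]
ft_force: [0.2, 1.2, -0.3]
gripper_width: 0.0405
time_s: 11.2
tool_pos: [0.6223, -0.2523, 0.1672]
eef_rot: [[-0.013, 1.0, 0.002], [1.0, 0.013, -0.007], [-0.007, 0.002, -1.0]]
ft_force: [-0.3, -0.3, -0.3]
gripper_width: 0.0214
[ 0.6223 -0.2523  0.1672] [[-0.0134  0.9999  0.0017]
 [ 0.9999  0.0134 -0.0068]
 [-0.0068  0.0016 -1.    ]] 0.021727561266866154 [-0.7127 -0.4174 -0.4943]
```

View pics/w10.png

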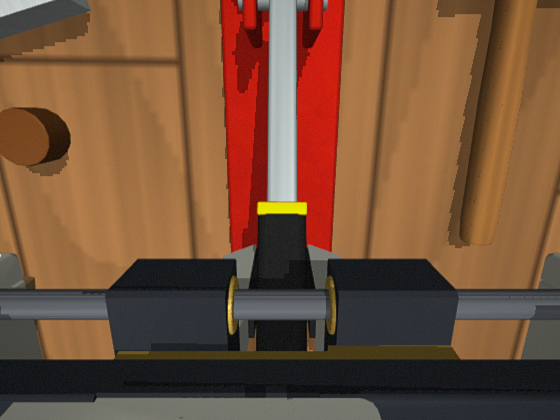

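```bash
python3 -m crank '0 0 0 0.008 0.001 0 -1;0 0 0 0.025 0.003 0 -1;0 0 0 0.045 0.005 0 -1;0 0 0 0.067 0.007 -0.001 -1;0 0 0 0.09 0.0095 -0.001 -1;0 0 0 0.112 0.012 -0.001 -1;0 0 0 0.134 0.014 -0.001 -1;0 0 0 0.15 0.016 -0.001 -1;0 0 0 0.16 0.017 -0.001 -1;0 0 0 0.165 0.0175 -0.001 -1;0 0 0 0.165 0.0175 -0.001 -1' 30;  python3 - <<'E'
from h import *
s,im=snap('wrist','w11.png');s=arm.sense(); print(s['tool_pos'],s['eef_rot'],s['gripper_width'],s['ft_force'])
_,a=snap('scene','s11.png'); _,b=snap('side','d11.png')
cv2.imwrite('pics/c11.png',np.hstack([cv2.resize(a[170:320,150:300],None,fx=2.6,fy=3),cv2.resize(b[120:270,270:420],None,fx=2.6,fy=3)]))
E
```

```text
time_s: 12.35
tool_pos: [0.634, -0.1264, 0.1671]
eef_rot: [[-0.015, 1.0, 0.002], [1.0, 0.015, -0.005], [-0.005, 0.002, -1.0]]
ft_force: [0.2, 2.3, 0.0]
gripper_width: 0.0217
[ 0.634  -0.1265  0.1671] [[-0.0145  0.9999  0.0017]
 [ 0.9999  0.0145 -0.0046]
 [-0.0046  0.0017 -1.    ]] 0.021797967773203798 [-0.5993  2.8411 -0.3764]
```

View pics/w11.png

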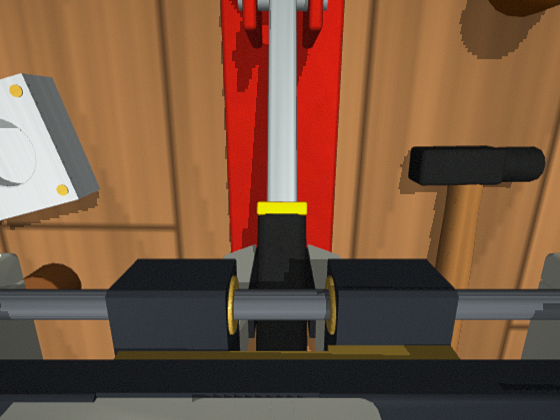

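View pics/c11.png

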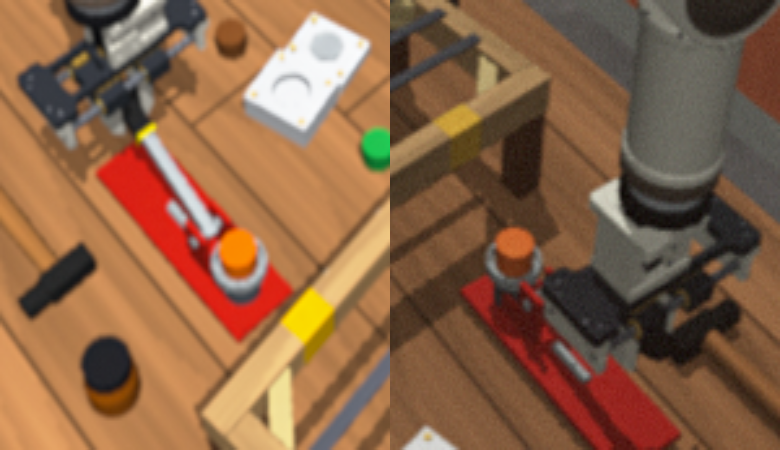

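```bash
python3 - <<'E'
from h import *
# crop coords -> px ; pad top ellipse centres, yellow top-face centres
a=lambda x,y:(150+x/2.6-.3,170+y/3-.3)
b=lambda x,y:(270+(x-390)/2.6-.3,120+y/3-.3)
for k,p,q,z in (('pad',(238,247),(516,241),.086),('mark',(311,311),(462,122),.138)):
    print(k,plane('scene',*a(*p),z),plane('side',*b(*q),z),tri(ray('scene',*a(*p)),ray('side',*b(*q))))
E
python3 -m crank '0 0 0 0.008 0.001 0 -1;0 0 0 0.025 0.003 0 -1;0 0 0 0.045 0.005 0 -1;0 0 0 0.067 0.007 -0.001 -1;0 0 0 0.09 0.0095 -0.001 -1;0 0 0 0.11 0.012 -0.001 -1;0 0 0 0.128 0.014 -0.001 -1;0 0 0 0.14 0.0155 -0.001 -1;0 0 0 0.147 0.0165 -0.001 -1;0 0 0 0.15 0.0165 -0.001 -1;0 0 0 0.15 0.0165 -0.001 -1' 30;  python3 - <<'E'
from h import *
s,im=snap('wrist','w12.png');s=arm.sense(); print(s['tool_pos'],s['eef_rot'],s['gripper_width'],s['ft_force'])
_,a=snap('scene','s12.png'); _,b=snap('side','d12.png')
cv2.imwrite('pics/c12.png',np.hstack([cv2.resize(a[190:320,200:330],None,fx=3,fy=4),cv2.resize(b[110:240,250:380],None,fx=3,fy=4)]))
E
```

```text
pad [0.6334 0.0566 0.086 ] [0.6308 0.0526 0.086 ] (array([0.6326, 0.055 , 0.0832]), np.float64(0.0003558591846273663))
mark [0.6399 0.1776 0.138 ] [0.6429 0.1682 0.138 ] (array([0.6421, 0.174 , 0.135 ]), np.float64(0.008072481106006987))
time_s: 13.6
tool_pos: [0.6447, -0.0132, 0.1672]
eef_rot: [[-0.015, 1.0, 0.002], [1.0, 0.015, -0.004], [-0.004, 0.002, -1.0]]
ft_force: [0.9, 0.1, -0.6]
gripper_width: 0.0219
[ 0.6447 -0.0133  0.1671] [[-0.0146  0.9999  0.0017]
 [ 0.9999  0.0146 -0.0035]
 [-0.0036  0.0016 -1.    ]] 0.021599444292725183 [-0.3875  1.2046 -0.5371]
```

View pics/w12.png

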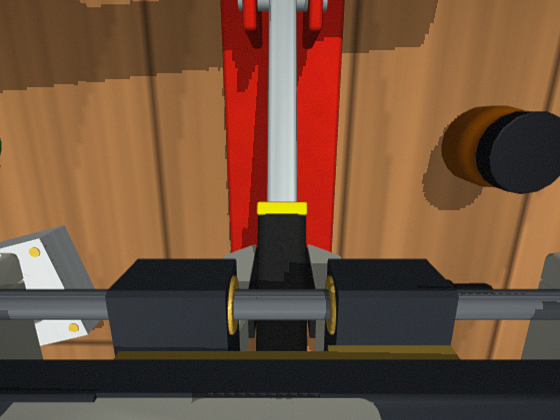

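View pics/c12.png

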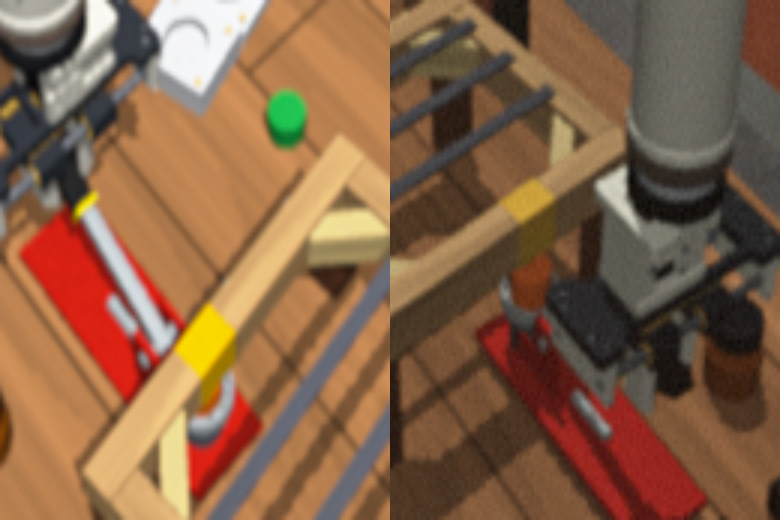

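```bash
python3 -m crank '0 0 0 0.004 0.0003 0 -1;0 0 0 0.009 0.0006 0 -1;0 0 0 0.0125 0.001 0 -1;0 0 0 0.014 0.001 0 -1;0 0 0 0.014 0.001 0 -1;0 0 0 0.014 0.001 0 -1' 30;  python3 - <<'E'
from h import *
s,im=snap('wrist','w13.png');s=arm.sense(); print(s['tool_pos'],s['eef_rot'],s['gripper_width'],s['ft_force'])
_,a=snap('scene','s13.png'); _,b=snap('side','d13.png')
cv2.imwrite('pics/c13.png',np.hstack([cv2.resize(a[230:310,230:300],None,fx=5.5,fy=6),cv2.resize(b[140:220,270:340],None,fx=5.5,fy=6)]))
E
```

```text
time_s: 14.35
tool_pos: [0.6454, -0.0025, 0.1672]
eef_rot: [[-0.015, 1.0, 0.002], [1.0, 0.015, -0.003], [-0.003, 0.002, -1.0]]
ft_force: [0.4, -1.3, -0.5]
gripper_width: 0.0213
[ 0.6454 -0.0025  0.1671] [[-0.0147  0.9999  0.0019]
 [ 0.9999  0.0147 -0.0031]
 [-0.0032  0.0018 -1.    ]] 0.021921283450702187 [-0.1778 -0.7652 -0.5362]
```

View pics/c13.png

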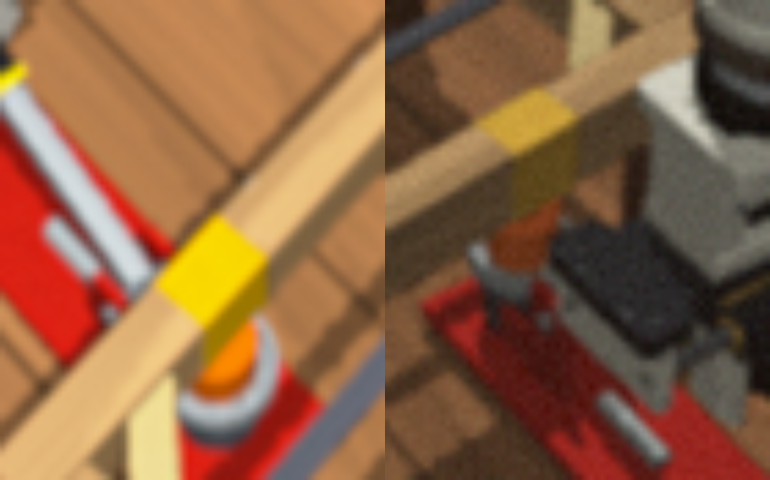

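Run:
```python
from h import *
from scipy.optimize import least_squares
P=np.array([plane('scene',230+x/5.5-.4,230+y/6-.4,.066)[:2] for x,y in ((279,360),(270,395),(240,422),(205,428),(180,405))])
r=least_squares(lambda c:np.hypot(*(P-c).T)-.029,P.mean(0)); print(P,r.x,r.fun)
```

```text
[[0.6245 0.2005]
 [0.6386 0.2097]
 [0.657  0.2096]
 [0.6706 0.2009]
 [0.6721 0.1853]] [0.6459 0.1824] [-0.0009 -0.0007  0.0004  0.0019 -0.0026]
```

Run:
```python
from math import *
from h import *
s=arm.sense();R=s['eef_rot'];p=s['tool_pos']
H=np.array([p[0],.131,.06]) 
for t in (.03,.07,.12,.16,.2,.24,.28,.32,.36,.4,.44,.48,.5,.51):
    c,q=cos(t),sin(t);Rx=np.array([[1,0,0],[0,c,-q],[0,q,c]])
    d=R.T@(H+Rx@(p-H)-p)/.75
    print(t,round(t/pi,3),d)
```

```text
0.03 0.01 [-0.0042 -0.0001  0.0054]
0.07 0.022 [-0.0095 -0.0002  0.0128]
0.12 0.038 [-0.0157 -0.0003  0.0224]
0.16 0.051 [-0.0204 -0.0004  0.0303]
0.2 0.064 [-0.0247 -0.0004  0.0383]
0.24 0.076 [-0.0287 -0.0005  0.0465]
0.28 0.089 [-0.0324 -0.0006  0.0549]
0.32 0.102 [-0.0357 -0.0006  0.0634]
0.36 0.115 [-0.0387 -0.0007  0.072 ]
0.4 0.127 [-0.0413 -0.0008  0.0807]
0.44 0.14 [-0.0436 -0.0008  0.0896]
0.48 0.153 [-0.0455 -0.0009  0.0985]
0.5 0.159 [-0.0464 -0.0009  0.103 ]
0.51 0.162 [-0.0467 -0.0009  0.1052]
```

Step 3 pose has been held over 0.2 s. First half of the stroke (to just beyond first contact), then check.

```bash
python3 -m crank '0 0.01 0 -0.0042 0 0.0054 -1;0 0.022 0 -0.0095 0 0.0128 -1;0 0.038 0 -0.0157 0 0.0224 -1;0 0.051 0 -0.0204 0 0.0303 -1;0 0.064 0 -0.0247 0 0.0383 -1;0 0.076 0 -0.0287 -0.0005 0.0465 -1;0 0.076 0 -0.0287 -0.0005 0.0465 -1' 30;  python3 - <<'E'
from h import *
s,im=snap('wrist','w14.png');s=arm.sense(); print(s['tool_pos'],s['eef_rot'],s['gripper_width'],s['ft_force'])
_,a=snap('scene','s14.png'); _,b=snap('side','d14.png')
cv2.imwrite('pics/c14.png',np.hstack([cv2.resize(a[190:320,200:330],None,fx=3,fy=4),cv2.resize(b[110:240,250:380],None,fx=3,fy=4)]))
E
```

```text
time_s: 15.2
tool_pos: [0.6454, -0.0249, 0.1321]
eef_rot: [[-0.012, 1.0, -0.002], [0.972, 0.012, 0.235], [0.235, 0.001, -0.972]]
ft_force: [-2.3, -0.3, 6.2]
gripper_width: 0.0218
[ 0.6455 -0.0248  0.1326] [[-0.0132  0.9999 -0.0017]
 [ 0.9723  0.0132  0.2335]
 [ 0.2335  0.0015 -0.9724]] 0.021896963105903694 [-1.9395 -1.5492  4.7492]
```

View pics/w14.png

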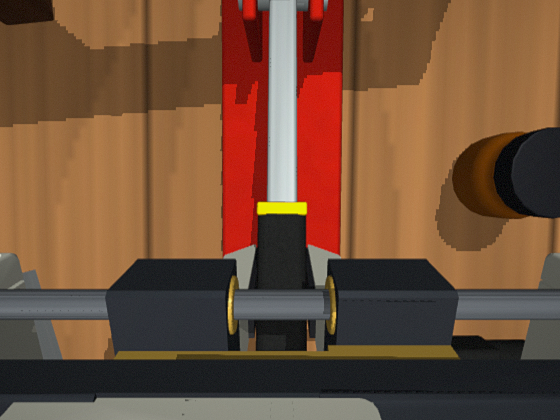

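View pics/c14.png

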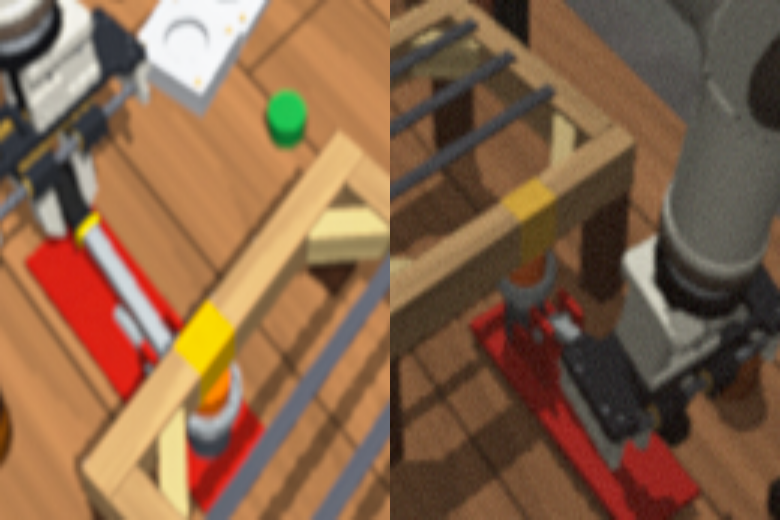

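Run:
```python
from math import *
from h import *
s=arm.sense();R=s['eef_rot'];p=s['tool_pos']
H=np.array([p[0],.131,.06]) 
for t in (.02,.05,.08,.11,.14,.17,.2,.23,.25,.26,.27,.28):
    c,q=cos(t),sin(t);Rx=np.array([[1,0,0],[0,c,-q],[0,q,c]])
    d=R.T@(H+Rx@(p-H)-p)/.75
    print(t,round(t/pi,3),d)
```

```text
0.02 0.006 [-0.0028 -0.      0.0036]
0.05 0.016 [-0.0069 -0.0001  0.0091]
0.08 0.025 [-0.0109 -0.0001  0.0148]
0.11 0.035 [-0.0146 -0.0002  0.0205]
0.14 0.045 [-0.0182 -0.0002  0.0264]
0.17 0.054 [-0.0216 -0.0003  0.0324]
0.2 0.064 [-0.0248 -0.0003  0.0384]
0.23 0.073 [-0.0279 -0.0003  0.0446]
0.25 0.08 [-0.0298 -0.0004  0.0488]
0.26 0.083 [-0.0307 -0.0004  0.0509]
0.27 0.086 [-0.0316 -0.0004  0.053 ]
0.28 0.089 [-0.0325 -0.0004  0.0551]
```

```bash
python3 -m crank '0 0.006 0 -0.0028 0 0.0036 -1;0 0.016 0 -0.0069 0 0.0091 -1;0 0.025 0 -0.0109 0 0.0148 -1;0 0.035 0 -0.0146 0 0.0205 -1;0 0.045 0 -0.0182 0 0.0264 -1;0 0.054 0 -0.0216 0 0.0324 -1;0 0.064 0 -0.0248 0 0.0384 -1;0 0.073 0 -0.0279 0 0.0446 -1;0 0.078 0 -0.0292 0 0.0478 -1;0 0.08 0 -0.0298 0 0.0488 -1;0 0.08 0 -0.0298 0 0.0488 -1' 30;  python3 - <<'E'
from h import *
s,im=snap('wrist','w15.png');s=arm.sense(); print(s['tool_pos'],s['eef_rot'],s['gripper_width'],s['ft_force'])
_,a=snap('scene','s15.png'); _,b=snap('side','d15.png')
cv2.imwrite('pics/c15.png',np.hstack([cv2.resize(a[190:320,200:330],None,fx=3,fy=4),cv2.resize(b[110:240,250:380],None,fx=3,fy=4)]))
E
```

```text
time_s: 16.45
tool_pos: [0.6459, -0.0377, 0.0921]
eef_rot: [[-0.013, 1.0, -0.005], [0.883, 0.013, 0.469], [0.469, 0.002, -0.883]]
ft_force: [0.4, 2.5, 6.7]
gripper_width: 0.0215
[ 0.6458 -0.0377  0.0922] [[-0.0129  0.9999 -0.005 ]
 [ 0.8833  0.0137  0.4686]
 [ 0.4686  0.0016 -0.8834]] 0.021585008335197678 [0.1418 1.0838 5.8377]
```

View pics/w15.png

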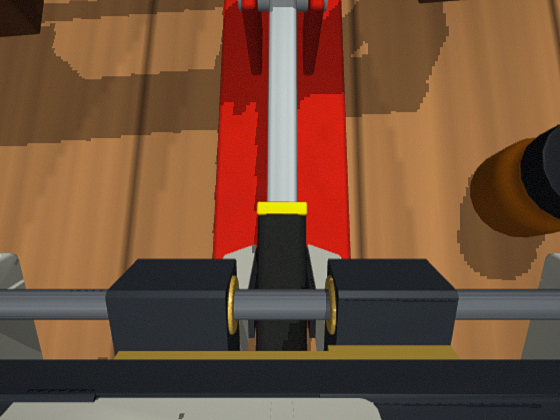

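View pics/c15.png

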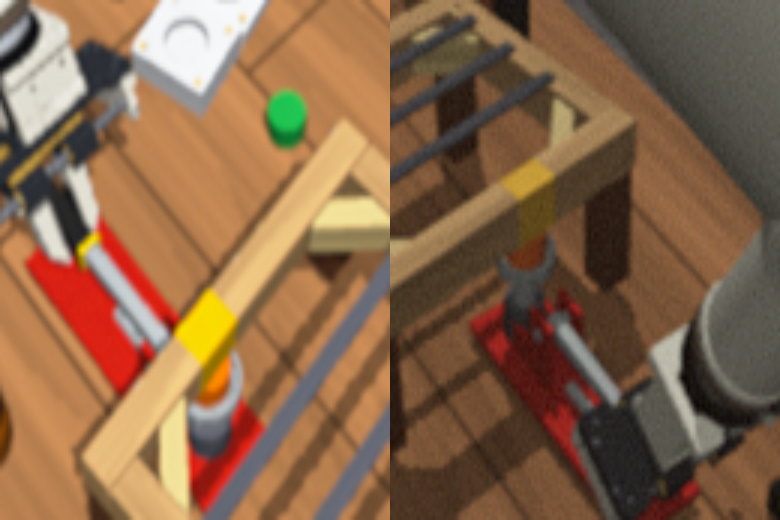

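```bash
python3 -m crank '0 0.003 0 -0.0014 0 0.0018 -1;0 0.005 0 -0.0024 0 0.003 -1;0 0.005 0 -0.0024 0 0.003 -1;0 0.005 0 -0.0024 0 0.003 -1;0 0.005 0 -0.0024 0 0.003 -1;0 0.005 0 -0.0024 0 0.003 -1;0 0.005 0 -0.0024 0 0.003 -1' 30;  python3 - <<'E'
from h import *
s,im=snap('wrist','w16.png');s=arm.sense(); print(s['time_s'],s['tool_pos'],s['eef_rot'],s['gripper_width'],s['ft_force'],s['joint_velocities'])
_,a=snap('scene','s16.png'); _,b=snap('side','d16.png')
for k in ('0','16'):
  for n,f in (('scene','scene' if k=='0' else 's'),('side','side' if k=='0' else 'd')):
    im=cv2.imread(f'pics/{f}{k}.png'); bl,m=blobs(im,(20,120,90),(33,255,255),60)
    print(k,n,[(int(x[0]),x[1]) for x in bl if abs(x[1][0]-(270 if n=='scene' else 296))<30])
cv2.imwrite('pics/c16.png',np.hstack([cv2.resize(a[230:310,230:300],None,fx=5.5,fy=6),cv2.resize(b[140:220,270:340],None,fx=5.5,fy=6)]))
E
```

```text
time_s: 17.3
tool_pos: [0.6461, -0.038, 0.09]
eef_rot: [[-0.013, 1.0, -0.005], [0.875, 0.014, 0.484], [0.484, 0.002, -0.875]]
ft_force: [-0.0, 1.0, 8.1]
gripper_width: 0.022
17.35 [ 0.6461 -0.0379  0.09  ] [[-0.0133  0.9999 -0.0049]
 [ 0.8751  0.014   0.4837]
 [ 0.4837  0.0021 -0.8752]] 0.02180311707685695 [-0.0269  1.4351  8.2322] [ 0.0009  0.0011 -0.0002 -0.0009 -0.0008 -0.0013 -0.0002]
0 scene [(301, array([268.9767, 276.6445]))]
0 side [(128, array([295.8516, 160.4531]))]
16 scene [(297, array([269.1246, 272.771 ]))]
16 side [(168, array([296.6905, 157.5655]))]
```

View pics/c16.png

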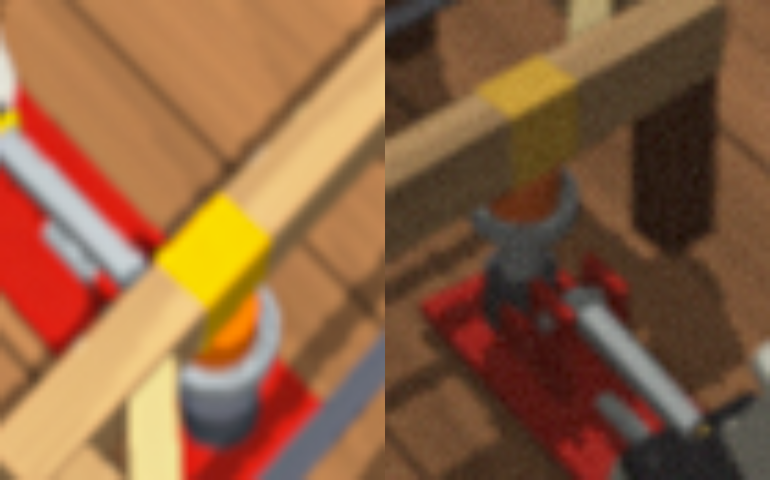

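View pics/s16.png

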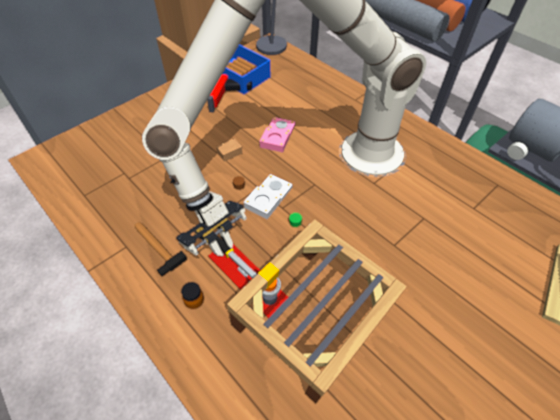

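Run:
```python
from h import *
from scipy.optimize import least_squares
P=np.array([plane('scene',230+x/5.5-.4,230+y/6-.4,.096)[:2] for x,y in ((280,325),(270,355),(245,382),(205,386),(183,368))])
r=least_squares(lambda c:np.hypot(*(P-c).T)-.029,P.mean(0)); print('cup',r.x,r.fun)
a=lambda x,y:(230+x/5.5-.4,230+y/6-.4); b=lambda x,y:(270+(x-385)/5.5-.4,140+y/6-.4)
for nm,p,q in (('before',(213,271),(530,122)),('after',(215,252),(530,88))):
    print(nm,tri(ray('scene',*a(*p)),ray('side',*b(*q))))
```

```text
cup [0.6431 0.1801] [-0.001  -0.0009  0.0014  0.0012 -0.0024]
before (array([0.6433, 0.1767, 0.1339]), np.float64(0.0013783264650228462))
after (array([0.6437, 0.1784, 0.1519]), np.float64(0.0020716666783689368))
```

Run:
```python
from h import *
arm.close_job(); s=arm.sense(); print(s['time_s'],s['ft_force'],s['tool_pos'])
```

```text
the job is handed in; nothing more can be done
the job is handed in; nothing more can be done
```

I handed the job in at about 17.5 s, with the arm still gripping and pressing the handle down; no verdict was reported. The pad went from the mould into the cup, and the jack slid under the rail with its handle up. I then swung the handle down to its stop.

**Last checks, just before handing in:**
- **Handle:** turned about 0.50 rad, judged from the wrist tilt. The tool felt about 8 N pushing back up, and the arm was at rest.
- **Lift:** the yellow mark rose 18 mm by triangulation from the scene and side cameras.
- **Alignment:** I measured the cup at (0.643, 0.180) and the mark at (0.644, 0.178), about 2 mm apart. The pad showed orange between cup and rail, which is roughly how far apart they should be.
- **Bystanders:** the jar, mallet and staple box looked unmoved in the last scene picture; I didn't measure them. I didn't measure the stool's far legs either, but the mark moved under 2 mm sideways.

**Disagreements:**
- **Camera heights:** the scene and side cameras put some heights 3–9 mm too low.
- **Cup position:** the far wrist view put it about 3 mm off in x from the near one. I used the near view and shifted the pad 3 mm in y before letting go.

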